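# Park the pH electrode in its storage beaker on the sample carousel

### The job

Park the electrode so that it does not dry out: with a fingertip, push the lobed rim of the sample carousel gently round until the open beaker stands centred under the electrode and probe, and let the carousel come to rest; only then push the probe head straight down to its stop, so that both hang freely in the beaker. This is pushing work only: pick nothing up, do not push against the beaker or the tubes themselves, and leave everything else on the bench where it is.

Things in the scene. Friction and masses are not known exactly. Their poses are not given: they have to be found in the camera images.
- stand: fixed white stand: round foot 204 mm across, 22 mm high, under the carousel, and a column (38 mm thick) 192 mm from the carousel's axis. Origin on the carousel's axis at the bench surface; its x axis points to the column, away from the robot give or take 20 degrees. The probe station lies on this x axis, 82 mm from the origin.
- carousel: white two-deck sample carousel, turns freely both ways about its vertical axis and stays where it is left (1 to 1.5 N at the rim). Origin on the axis at z = 0.024, x axis towards the middle of the beaker's seat. Upper deck: radius 126 mm, z = 0.072 to 0.084. Seat centres 82 mm from the axis: beaker at 0 degrees, tubes at 68, 124, 180, 292, empty tube seat at 236.
- beaker: open clear glass beaker, the only wide vessel without a cap: 73 mm across, 92 mm tall, inside about 60 mm across, standing loose in its seat on the carousel (up to 4 mm play), top at z = 0.122; origin at the centre of its foot
- probe_lift (a joint): height of the probe head, a slide: 0 = fully up (as at the start), grows as it is pushed down, 0.105 m = down at its stop. A friction collar holds it wherever it is left; pushing it down takes about 5 to 7 N.
- push_pad (a point): centre of the flat top of the probe head, a rubber pad 36 mm across on a round head 50 mm across, where it is pushed down; z = 0.283 when up, 0.178 when down. A bar 20 mm wide runs from the head to the column; no part of the stand is higher than the pad.
- probe_tip (a point): point midway between the electrode and the temperature probe, level with the lower end of the electrode, straight below the pad: z = 0.160 when up (13 mm above the tubes' caps), 0.055 when down. The electrode (12 mm) and the probe (6 mm) hang 9 mm and 11 mm to either side of it, so together they reach 15 mm from it.
- tube_a: closed 50 ml tube with a ribbed screw cap, 34 mm across, 117 mm tall, standing loose in the carousel (top at z = 0.147); origin at the centre of its foot
- tube_b: closed 50 ml tube with a ribbed screw cap, 34 mm across, 117 mm tall, standing loose in the carousel (top at z = 0.147); origin at the centre of its foot
- tube_c: closed 50 ml tube with a ribbed screw cap, 34 mm across, 117 mm tall, standing loose in the carousel (top at z = 0.147); origin at the centre of its foot
- tube_d: closed 50 ml tube with a ribbed screw cap, 34 mm across, 117 mm tall, standing loose in the carousel (top at z = 0.147); origin at the centre of its foot
- wash_bottle: white wash bottle, 68 mm across, 201 mm tall, bystander at the right of the carousel; origin at the centre of its foot
- timer: small bench timer, 59 x 65 x 22 mm, bystander at the left; origin at the centre of its underside
- rim_lobe (a point): middle of the round end of one of the carousel's twelve finger lobes, 143 mm from the axis, z = 0.078. The lobes are part of the upper deck (12 mm thick), 18 mm wide, reach radius 152 mm and stand every 30 degrees: 15, 45 ... 345 from the carousel's x axis (this one at 15). Gaps between them: 56 mm wide at radius 143 mm; below, outside radius 122 mm, free space to the bench except towards the column.
Things that resemble listed ones, but are neither listed nor needed, are in the scene too. Leave any black look-alike of the tube_b alone. What is shaped like the tube_c but blue is not meant.

How it is judged (in metres and radians):
On the way, in this order (a step that is already met when the one before it is completed fails the run):
1. the beaker stands centred under the raised electrode and the carousel is at rest (horizontal distance between beaker and probe_tip below 0.013 m and angular speed of carousel below 0.1 rad/s and value of joint probe_lift below 0.01 m), for 0.3 s.
2. the probe head is pushed down to its stop, electrode and probe in the beaker (value of joint probe_lift above 0.097 m and horizontal distance between beaker and probe_tip below 0.013 m), for 0.2 s.
At the end, for the whole second after the job is handed in: The probe head is down at its stop (at least 95 of its 105 mm), the beaker's axis is within 13 mm of the middle of the two probes, carousel and beaker are at rest, and the beaker and all four tubes stand upright in their seats (horizontal distance between beaker and probe_tip below 0.013 m and angular speed of carousel below 0.1 rad/s and value of joint probe_lift above 0.095 m and linear speed of beaker below 0.02 m/s and height (world z) of beaker between 0.022 and 0.04 m and angle between each of beaker, tube_a, tube_b, tube_c, tube_d's own z axis and vertical below 0.1 rad and horizontal distance between each of beaker, tube_a, tube_b, tube_c, tube_d and carousel below 0.092 m and height (world z) of tube_a between 0.022 and 0.04 m and height (world z) of tube_b between 0.022 and 0.04 m and height (world z) of tube_c between 0.022 and 0.04 m and height (world z) of tube_d between 0.022 and 0.04 m); the robot touches nothing.
It fails at once if a tube or the beaker is lifted out of its seat or tipped (height (world z) of any of beaker, tube_a, tube_b, tube_c, tube_d above 0.045 m or angle between any of beaker, tube_a, tube_b, tube_c, tube_d's own z axis and vertical above 0.2 rad).
It fails at once if the robot pushes against the beaker or a tube (contact force between any of the fingers, the arm and beaker above 1.5 N or contact force between any of the fingers, the arm and tube_a above 1.5 N or contact force between any of the fingers, the arm and tube_b above 1.5 N or contact force between any of the fingers, the arm and tube_c above 1.5 N or contact force between any of the fingers, the arm and tube_d above 1.5 N).
It fails at once if the probe head is pushed down while the beaker is not under it, or the probes are pressed on the beaker, a tube or the carousel ((value of joint probe_lift above 0.015 m and horizontal distance between beaker and probe_tip above 0.02 m) or contact force between stand and beaker above 4 N or contact force between stand and tube_a above 4 N or contact force between stand and tube_b above 4 N or contact force between stand and tube_c above 4 N or contact force between stand and tube_d above 4 N or contact force between stand and carousel above 4 N).
It fails at once if the carousel is spun fast (angular speed of carousel above 3 rad/s).
It fails at once if a bystander is displaced (distance of any of wash_bottle, timer from where it was at the start of the episode above 0.02 m).
It also fails if it takes over 67 s, if anything falls off the work surface, if the arm or the gripper's body presses on something with over 40 N, if the wrist force passes 120 N, or if a joint passes its speed limit or range.

### The arm

A 6-joint arm with a two-finger parallel gripper is mounted at the origin on the work surface; the furniture and walls round the work are solid. World frame = base frame: x ahead of the robot, y to its left, z up, the work surface at z = 0. Lengths are in mm, angles in rad, forces in N, time in s.
With the tool pointing down it reaches from about 275 to 825 mm from the base axis. Payload 4.9 kg.
Tool frame: the origin (TCP) lies on the centre line of the jaws, within the pads' length; the fingertips stand 19 mm ahead of it and the grasp point (between the pads) is the TCP (robot.tcp_to_tips is the distance from the TCP to the fingertips, in mm); z points along the fingers, y is the direction in which the jaws open and shut (so a half turn about z gives the same grasp; the last joint's range is limited). The gripper opens to 85 mm and grips with 20 to 120 N. Pads are 22 mm wide; open, the fingers measure 114 mm over their backs; the gripper's body (76 mm by 85 mm) begins 54 mm behind the grasp point. The pads swing forward as they close: fully open they stand 13 mm farther back than shut.
Start: joints at [-0.824, 0.326, -0.193, 1.052, 0, 1.437], TCP at [424.204, -350.099, 250.281] pointing down, gripper open.
Joint ranges: [-2.65, 2.65], [-0.97, 1.79], [-1.3, 1.35], [-1.93, 2.1], [-1.47, 1.37], [-3.14, 3.14]. Speed limits (rad/s): [2.57, 2.57, 3.14, 3.14, 3.14, 3.14].

### API

Orientations are given as [roll, pitch, yaw] about the fixed x, y, z axes, in that order (R = Rz(yaw) Ry(pitch) Rx(roll)).
In Python, from bench import robot, optics, workorder gives the robot as it stands.
- The arm moves only by the shell command python3 -m inch 'ROWS' [FORCE]. ROWS is JSON, a list of rows, each an object of numbers: "wx", "wy", "wz": the turn, a rotation vector about the tool's x, y, z in units of 6 degrees (1.0 is 6 degrees); "tx", "ty", "tz": the shift along the tool's x, y, z in cm; "grip": the finger opening in cm, from 0 to 8.54. A call has 1 to 10 rows; each row is the pose to reach, as a shift and turn from the pose measured when the call began, along the tool's axes at that moment; what a row does not reach only later rows make up. A row lasts 1/10 s, in which the tool goes at most 50 mm and 8.59 degrees, less where a joint would pass 70% of its speed; a pose out of reach is approached as far as the arm can. A call with a gripper value outside its range is refused whole. The fingers move at their own pace and stop on an object; FORCE is the grip in N (left out, the last holds). Time passes only in rows, so rows that repeat a pose let the fingers close. It gives the time, the measured TCP pose, the force and the opening at its end, in the units of the state.
- robot.sense(): the state, without advancing time (a new reading comes with each control period).
- optics.camera(name): name is "scene" or "top" or "wrist"; returns (picture, depth): 420x560x3 uint8, blue, green, red; 420x560 float32, mm along the optical axis (not along the pixel's ray), 0 where there is no reading.
- optics.calibration(name): a dict with "fov_y" (degrees; the focal length in pixels is half the picture's height over the tangent of half this angle, whatever the lens; pixels are square), "cx", "cy" (the principal point, pixels), "k1" (the pictures are not rectified: a ray, as slopes to the right and down, at radius r is drawn at 1 + k1 r^2 times it, then the intrinsics apply), "rvec" (rotation vector, rad) and "tvec" (3), from world to camera coordinates, as OpenCV has them. Camera axes: x right, y down, z forward; pixel columns grow to the right and rows downward; lengths in mm; the calibration is good to about 2 mm. A picture is of the moment at which its call begins: read the wrist's pose just before it. calibration takes no time and is no camera call; for the wrist camera it gives the pose at the moment of the call.
- workorder.sign_off(): hands the job in, once; it reports no verdict.
The state is a dict: "t": time; "q": joint angles; "joint_vel": joint speeds; "tau": joint torques, N m; "position": TCP position; "ee_rot": TCP orientation; "ft_force": force on the tool from outside, world axes, zero at the start; "ft_torque": the same for the moment, N m; "finger_gap": opening from 0.0 (shut) to 1.0 (fully open).
Only numpy, scipy, OpenCV 4.12 (cv2) and the standard library are available. Lean on these libraries where they do the work, as an engineer would, in place of code of your own. Each camera call takes 0.05 s, during which the arm holds its last target. There are 200 camera calls.

## Working session

There is one attempt and no reset: what is moved stays moved. The work goes in short steps, Python scripts to look and compute and a shell command to move; the robot and the scene stay as the last step left them, time stands still between calls to the robot, and variables do not carry over. Pictures are saved under pics/ and viewed, on a budget of 10 in all, crops included, one or two more only if the job needs it, and the job is handed in when it is done.

```bash
mkdir -p pics; ls
python3 - <<'E'
from bench import robot, optics
import cv2,numpy as np
a,d=optics.camera("scene"); b,e=optics.camera("top")
np.savez("v0.npz",a=a,d=d,b=b,e=e)
cv2.imwrite("pics/s0.png",a); cv2.imwrite("pics/t0.png",b)
for n in("scene","top"): print(optics.calibration(n))
print(robot.sense())
E
```

```text
pics
{'fov_y': 51.121525311844145, 'cx': 271.0658857472461, 'cy': 200.34365752851588, 'k1': 0.04296087086648828, 'rvec': array([ 0.96308158, -2.36065999,  1.14911733]), 'tvec': array([497.87409599, 395.99236139, 988.0322808 ])}
{'fov_y': 55.87605817066977, 'cx': 276.5773606654497, 'cy': 209.32628366723048, 'k1': -0.012668239136502108, 'rvec': array([ 2.16344127, -2.1820236 ,  0.05335697]), 'tvec': array([  70.3183052 ,  649.64042863, 1281.98900792])}
{'t': 0.1, 'q': array([-8.24193139e-01,  3.26857453e-01, -1.93458171e-01,  1.05200447e+00,
       -2.07588911e-05,  1.43656902e+00]), 'joint_vel': array([-0.00138857, -0.00124692,  0.00053092, -0.00011492,  0.00180518,
        0.00025413]), 'tau': array([ 3.94287476e-03, -4.44238544e+01,  2.63038749e+01,  7.81740644e-03,
        8.49444837e-05,  1.91322789e-05]), 'position': array([ 423.86248523, -349.73303701,  249.59657993]), 'ee_rot': array([-3.14007982e+00, -1.83344920e-04,  8.80830366e-01]), 'ft_force': array([ 0.12395142,  0.26816711, -0.21748276]), 'ft_torque': array([ 0.01944627, -0.00075065, -0.03239108]), 'finger_gap': 1.0001893763229361}
```

View pics/s0.png

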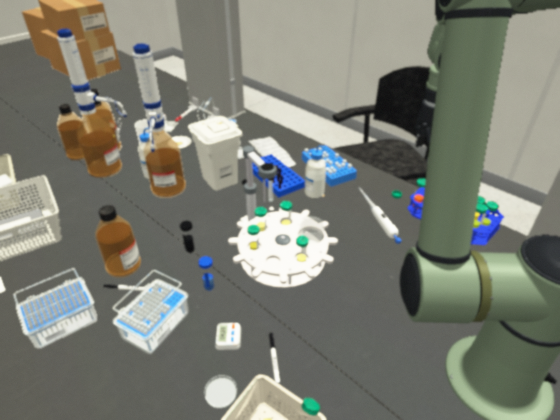

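View pics/t0.png

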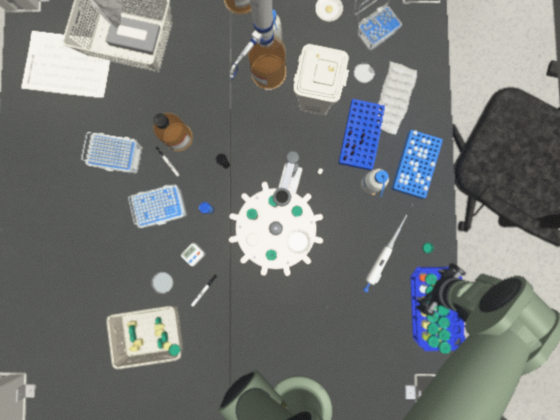

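The scene shows the carousel near (283,243), with the probe head at (268,170). In the top view, the hub is near (276,228), the beaker near (298,241), the pad near (283,197) and the column near (292,160). The wash bottle is at (376,181) and the timer at (193,254). Next I'll measure these.

```bash
cat > h.py <<'E'
import numpy as np,cv2
from bench import optics
def cam(n):
    c=optics.calibration(n); f=210/np.tan(np.radians(c['fov_y']/2))
    R=cv2.Rodrigues(np.array(c['rvec']))[0]; return c,f,R,np.array(c['tvec'])
def slopes(n,uv):
    c,f,R,t=cam(n); d=(np.atleast_2d(uv).astype(float)-[c['cx'],c['cy']])/f; s=d.copy()
    for _ in range(10): s=d/(1+c['k1']*(s**2).sum(1,keepdims=True))
    return s,R,t
def plane(n,uv,z):
    s,R,t=slopes(n,uv); r=np.c_[s,np.ones(len(s))]@R; o=-R.T@t
    return o+r*((z-o[2])/r[:,2])[:,None]
def cloud(n,d):
    v,u=np.mgrid[:420,:560]; s,R,t=slopes(n,np.c_[u.ravel(),v.ravel()])
    return (((np.c_[s,np.ones(len(s))]*d.reshape(-1,1))-t)@R).reshape(420,560,3)
def circ(p):
    A=np.c_[2*p,np.ones(len(p))]; x=np.linalg.lstsq(A,(p**2).sum(1),rcond=None)[0]
    return x[:2],np.sqrt(x[2]+x[:2]@x[:2])
def wrap(a,m): return (a+m/2)%m-m/2
def carousel(n,img,d,c0):
    """hub centre, lobe phase mod 30 (deg) from deck points"""
    P=cloud(n,d); c=np.array(c0,float); m0=(d>0)&(abs(P[...,2]-84)<7)
    for _ in range(6):
        rel=P[...,:2]-c; r=np.hypot(*np.moveaxis(rel,-1,0))
        m=m0&(r<165); l=m&(r>133)&(r<156)
        a=np.arctan2(rel[...,1],rel[...,0])[l]; ph=np.angle(np.exp(12j*a).mean())/12
        q=P[...,:2][l]; k=np.round((a-ph)/(np.pi/6)); C=[]
        for i in np.unique(k):
            s=k==i
            if s.sum()>5: C.append(q[s].mean(0))
        c,R=circ(np.array(C))
    return c,R,np.degrees(ph),len(C)
E
python3 - <<'E'
from h import *
z=np.load("v0.npz"); 
for n,i,k,c0 in(("top",z['b'],z['e'],None),("scene",z['a'],z['d'],None)):
    c0=plane(n,[[276,228] if n=="top" else [283,240]],84)[0,:2]; print(n,c0,carousel(n,i,k,c0))
b=z['b']; P=cloud("top",z['e'])
for nm,uv in(("pad",(283,197)),("column",(292,158)),("bottle",(376,181)),("beaker",(298,241)),("hub",(276,228))):
    print(nm,plane("top",[uv],{"pad":283,"beaker":122}.get(nm,84))[0].round(), P[uv[1],uv[0]].round())
m=(P[...,2]>268)&(P[...,2]<300)&(abs(P[...,0]-620)<250)&(abs(P[...,1])<200)
v,u=np.nonzero(m[150:215,250:310]); print("z>268 px",u.min()+250,u.max()+250,v.min()+150,v.max()+150)
cv2.imwrite("pics/c0.png",cv2.resize(np.hstack([b[145:285,215:335],z['a'][160:300,225:345]]),None,fx=3.3,fy=3.3,interpolation=cv2.INTER_CUBIC))
E
```

```text
top [587.12942098  65.62175132] (array([586.87954421,  67.13776629]), np.float64(141.41598251687958), np.float64(14.032244411748106), 12)
scene [585.17822856  67.77178264] (array([583.60788876,  69.1728267 ]), np.float64(142.06390126287076), np.float64(13.95027078238108), 10)
pad [664.  41. 283.] [664.  41. 285.]
column [809.  13.  84.] [769.  16. 279.]
bottle [ 732. -250.   84.] [ 722. -235.  153.]
beaker [546.  -2. 122.] [546.  -5.  29.]
hub [587.  66.  84.] [587.  65.  98.]
z>268 px 273 298 151 206
```

View pics/c0.png

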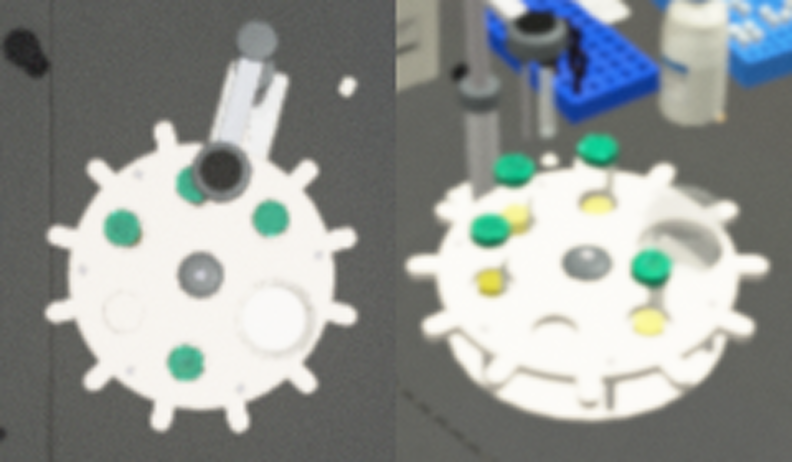

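Both views agree on the hub (about 586, 68) and the lobe phase. The beaker is at about −121° and the station at about −17°. I plan to put a shut fingertip in the gap beside the empty seat, at carousel angle 240°, and push counterclockwise by about 103° around the near side, where no tubes are close.

```bash
cat >> h.py <<'E'
def pad(b,z=283):
    g=cv2.cvtColor(b,cv2.COLOR_BGR2GRAY)[180:215,265:300]; _,_,st,ce=cv2.connectedComponentsWithStats((g<75).astype('u1'))
    i=1+np.argmin([np.hypot(*(c-[17.5,17])) for c in ce[1:]]); return plane("top",[ce[i]+[265,180]],z)[0],st[i]
E
python3 - <<'E'
from h import *
from bench import robot
z=np.load("v0.npz"); b=z['b']; p,st=pad(b); print("pad",p,st)
P=cloud("top",z['e']); c=np.array([586.5,67.5])
rel=P[...,:2]-c; r=np.hypot(rel[...,0],rel[...,1]); m=(P[...,2]>262)&(P[...,2]<295)&(r>170)&(r<215)
print("column",P[m][:,:2].mean(0),m.sum())
# dark head px by depth: pad heights
m=(P[...,2]>276)&(P[...,2]<292)&(r<115); print("head",P[m].mean(0),m.sum())
a=np.degrees(np.arctan2(*(p[:2]-c)[::-1])); print("station angle",a,np.hypot(*(p[:2]-c)))
# beaker foot white circle, inside floor ~z 33
print("beaker ang",np.degrees(np.arctan2(-2-67.5,546-586.5)))
print(robot.tcp_to_tips)
E
```

```text
pad [666.59829829  45.34952383 283.        ] [ 11  11  12  11 102]
column [768.85984674  16.46698354] 144
head [665.87633427  44.71847766 281.49173068] 253
station angle -15.458312387239015 83.10463876021939
beaker ang -120.23080146970838
19.0
```

```bash
python3 -m inch '[{"tx":2,"ty":-1.2,"wz":-0.66,"grip":0},{"tx":6,"ty":-3.5,"wz":-1.32,"grip":0},{"tx":10,"ty":-5.8,"wz":-1.98,"grip":0},{"tx":14,"ty":-8.1,"wz":-2.64,"grip":0},{"tx":18,"ty":-10.4,"wz":-3.3,"grip":0},{"tx":22,"ty":-12.7,"wz":-3.96,"grip":0},{"tx":26,"ty":-15,"wz":-4.6,"grip":0},{"tx":30,"ty":-17.4,"wz":-5.3,"grip":0},{"tx":33,"ty":-19.1,"wz":-5.9,"grip":0},{"tx":35,"ty":-20.3,"wz":-6.59,"grip":0}]' 40; python3 -c "
from bench import robot;print(robot.sense())"
```

```text
{'t': 0.1, 'q': array([-8.24193139e-01,  3.26857453e-01, -1.93458171e-01,  1.05200447e+00,
       -2.07588911e-05,  1.43656902e+00]), 'joint_vel': array([-0.00138857, -0.00124692,  0.00053092, -0.00011492,  0.00180518,
        0.00025413]), 'tau': array([ 3.94287476e-03, -4.44238544e+01,  2.63038749e+01,  7.81740644e-03,
        8.49444837e-05,  1.91322789e-05]), 'position': array([ 423.86248523, -349.73303701,  249.59657993]), 'ee_rot': array([-3.14007982e+00, -1.83344920e-04,  8.80830366e-01]), 'ft_force': array([ 0.12395142,  0.26816711, -0.21748276]), 'ft_torque': array([ 0.01944627, -0.00075065, -0.03239108]), 'finger_gap': 1.0001893763229361}invalid input at $[0]: expected keys wx, wy, wz, tx, ty, tz, grip
```

```bash
python3 -m inch '[{"wx":0,"wy":0,"wz":-0.66,"tx":2,"ty":-1.2,"tz":0,"grip":0},{"wx":0,"wy":0,"wz":-1.32,"tx":6,"ty":-3.5,"tz":0,"grip":0},{"wx":0,"wy":0,"wz":-1.98,"tx":10,"ty":-5.8,"tz":0,"grip":0},{"wx":0,"wy":0,"wz":-2.64,"tx":14,"ty":-8.1,"tz":0,"grip":0},{"wx":0,"wy":0,"wz":-3.3,"tx":18,"ty":-10.4,"tz":0,"grip":0},{"wx":0,"wy":0,"wz":-3.96,"tx":22,"ty":-12.7,"tz":0,"grip":0},{"wx":0,"wy":0,"wz":-4.6,"tx":26,"ty":-15,"tz":0,"grip":0},{"wx":0,"wy":0,"wz":-5.3,"tx":30,"ty":-17.4,"tz":0,"grip":0},{"wx":0,"wy":0,"wz":-5.9,"tx":33,"ty":-19.1,"tz":0,"grip":0},{"wx":0,"wy":0,"wz":-6.59,"tx":35,"ty":-20.3,"tz":0,"grip":0}]' 40
```

```text
t: 1.1
position: [489.8, 51.9, 249.7]
ee_rot: [-3.14, -0.002, 1.576]
ft_force: [0.6, -0.9, 0.7]
finger_gap: -0.001
```

```bash
python3 -m inch '[{"wx":0,"wy":0,"wz":0,"tx":3,"ty":0.5,"tz":0,"grip":0},{"wx":0,"wy":0,"wz":0,"tx":7,"ty":1.2,"tz":0,"grip":0},{"wx":0,"wy":0,"wz":0,"tx":11,"ty":1.9,"tz":1,"grip":0},{"wx":0,"wy":0,"wz":0,"tx":14,"ty":2.5,"tz":2,"grip":0},{"wx":0,"wy":0,"wz":0,"tx":14.4,"ty":2.5,"tz":4,"grip":0},{"wx":0,"wy":0,"wz":0,"tx":14.4,"ty":2.5,"tz":6,"grip":0},{"wx":0,"wy":0,"wz":0,"tx":14.4,"ty":2.5,"tz":8,"grip":0},{"wx":0,"wy":0,"wz":0,"tx":14.4,"ty":2.5,"tz":10,"grip":0},{"wx":0,"wy":0,"wz":0,"tx":14.4,"ty":2.5,"tz":11,"grip":0},{"wx":0,"wy":0,"wz":0,"tx":14.4,"ty":2.5,"tz":11,"grip":0}]'
python3 - <<'E'
from h import *
a,d=optics.camera("scene"); b,e=optics.camera("top")
print(carousel("top",b,e,(586.5,67.5)))
cv2.imwrite("pics/c1.png",cv2.resize(np.hstack([b[145:285,195:335],a[160:300,205:345]]),None,fx=2.8,fy=2.8,interpolation=cv2.INTER_CUBIC))
E
```

```text
t: 2.1
position: [512.6, 195.9, 138.3]
ee_rot: [-3.137, -0.001, 1.576]
ft_force: [-0.2, -0.0, 0.3]
finger_gap: 0.002
(array([586.80998325,  67.23979161]), np.float64(141.3661345321466), np.float64(13.999455403034135), 11)
```

View pics/c1.png

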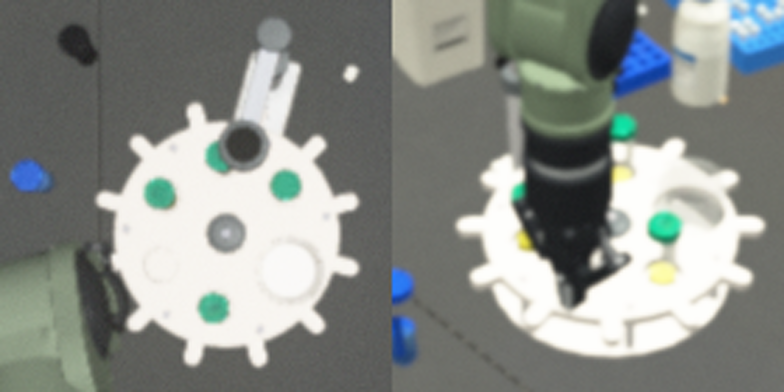

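The fingers hang over the intended gap, between the lobes at crop pixels (105,200) and (135,322). I'll go down next.

```bash
python3 -m inch '[{"wx":0,"wy":0,"wz":0,"tx":0,"ty":0,"tz":1.5,"grip":0},{"wx":0,"wy":0,"wz":0,"tx":0,"ty":0,"tz":3,"grip":0},{"wx":0,"wy":0,"wz":0,"tx":0,"ty":0,"tz":4.5,"grip":0},{"wx":0,"wy":0,"wz":0,"tx":0,"ty":0,"tz":5.3,"grip":0},{"wx":0,"wy":0,"wz":0,"tx":0,"ty":0,"tz":5.3,"grip":0}]'
python3 - <<'E'
import numpy as np
for a in range(120,230,6):
    t=np.radians(a); print(a,(np.array([586.7,67.4])+147*np.array([np.cos(t),np.sin(t)])).round(0))
E
```

```text
t: 2.7
position: [513.9, 196.2, 87.1]
ee_rot: [-3.14, -0.001, 1.576]
ft_force: [0.0, -0.5, 0.3]
finger_gap: -0.002
120 [513. 195.]
126 [500. 186.]
132 [488. 177.]
138 [477. 166.]
144 [468. 154.]
150 [459. 141.]
156 [452. 127.]
162 [447. 113.]
168 [443.  98.]
174 [441.  83.]
180 [440.  67.]
186 [441.  52.]
192 [443.  37.]
198 [447.  22.]
204 [452.   8.]
210 [459.  -6.]
216 [468. -19.]
222 [477. -31.]
228 [488. -42.]
```

```bash
python3 -m inch '[{"wx":0,"wy":0,"wz":0,"tx":-0.3,"ty":-0.4,"tz":0,"grip":0},{"wx":0,"wy":0,"wz":0,"tx":-0.6,"ty":-0.9,"tz":0,"grip":0},{"wx":0,"wy":0,"wz":0,"tx":-1.0,"ty":-1.4,"tz":0,"grip":0},{"wx":0,"wy":0,"wz":0,"tx":-1.3,"ty":-1.8,"tz":0,"grip":0},{"wx":0,"wy":0,"wz":0,"tx":-1.6,"ty":-2.2,"tz":0,"grip":0},{"wx":0,"wy":0,"wz":0,"tx":-1.9,"ty":-2.6,"tz":0,"grip":0},{"wx":0,"wy":0,"wz":0,"tx":-2.4,"ty":-3.2,"tz":0,"grip":0},{"wx":0,"wy":0,"wz":0,"tx":-3.0,"ty":-3.7,"tz":0,"grip":0},{"wx":0,"wy":0,"wz":0,"tx":-3.6,"ty":-4.2,"tz":0,"grip":0},{"wx":0,"wy":0,"wz":0,"tx":-4.2,"ty":-4.6,"tz":0,"grip":0}]'
python3 - <<'E'
from h import *
b,e=optics.camera("top"); print(carousel("top",b,e,(586.7,67.4)))
E
```

```text
t: 3.7
position: [467.3, 153.5, 87.0]
ee_rot: [-3.139, -0.002, 1.576]
ft_force: [1.5, 1.2, 0.1]
finger_gap: 0.003
(array([587.46446453,  67.25713973]), np.float64(141.18871131574886), np.float64(2.8837091184098593), 11)
```

```bash
python3 -m inch '[{"wx":0,"wy":0,"wz":0,"tx":-0.6,"ty":-0.4,"tz":0,"grip":0},{"wx":0,"wy":0,"wz":0,"tx":-1.3,"ty":-0.8,"tz":0,"grip":0},{"wx":0,"wy":0,"wz":0,"tx":-2.0,"ty":-1.2,"tz":0,"grip":0},{"wx":0,"wy":0,"wz":0,"tx":-2.7,"ty":-1.5,"tz":0,"grip":0},{"wx":0,"wy":0,"wz":0,"tx":-3.4,"ty":-1.8,"tz":0,"grip":0},{"wx":0,"wy":0,"wz":0,"tx":-4.1,"ty":-2.0,"tz":0,"grip":0},{"wx":0,"wy":0,"wz":0,"tx":-4.8,"ty":-2.2,"tz":0,"grip":0},{"wx":0,"wy":0,"wz":0,"tx":-5.6,"ty":-2.4,"tz":0,"grip":0},{"wx":0,"wy":0,"wz":0,"tx":-6.3,"ty":-2.5,"tz":0,"grip":0},{"wx":0,"wy":0,"wz":0,"tx":-7.1,"ty":-2.6,"tz":0,"grip":0}]'
python3 - <<'E'
from h import *
b,e=optics.camera("top"); print(carousel("top",b,e,(586.7,67.4)))
E
```

```text
t: 4.75
position: [440.8, 80.9, 87.0]
ee_rot: [-3.138, -0.001, 1.575]
ft_force: [1.0, 0.1, -0.2]
finger_gap: -0.0
(array([586.58135661,  67.31146823]), np.float64(141.37565301170193), np.float64(3.129491188791882), 10)
```

```bash
python3 -m inch '[{"wx":0,"wy":0,"wz":0,"tx":-0.7,"ty":-0.1,"tz":0,"grip":0},{"wx":0,"wy":0,"wz":0,"tx":-1.4,"ty":-0.1,"tz":0,"grip":0},{"wx":0,"wy":0,"wz":0,"tx":-2.1,"ty":-0.1,"tz":0,"grip":0},{"wx":0,"wy":0,"wz":0,"tx":-2.9,"ty":0,"tz":0,"grip":0},{"wx":0,"wy":0,"wz":0,"tx":-3.6,"ty":0.1,"tz":0,"grip":0},{"wx":0,"wy":0,"wz":0,"tx":-4.4,"ty":0.2,"tz":0,"grip":0},{"wx":0,"wy":0,"wz":0,"tx":-5.1,"ty":0.4,"tz":0,"grip":0},{"wx":0,"wy":0,"wz":0,"tx":-5.9,"ty":0.6,"tz":0,"grip":0},{"wx":0,"wy":0,"wz":0,"tx":-6.6,"ty":0.8,"tz":0,"grip":0},{"wx":0,"wy":0,"wz":0,"tx":-7.3,"ty":1.1,"tz":0,"grip":0}]'
python3 - <<'E'
from h import *
b,e=optics.camera("top"); print(carousel("top",b,e,(586.7,67.4)))
E
```

```text
t: 5.8
position: [451.8, 6.3, 86.9]
ee_rot: [-3.137, 0.001, 1.574]
ft_force: [0.6, 1.0, -0.3]
finger_gap: -0.002
(array([586.81980568,  68.00078986]), np.float64(141.440344401904), np.float64(3.370539159398742), 10)
```

```bash
python3 -m inch '[{"wx":0,"wy":0,"wz":0,"tx":-0.6,"ty":0.3,"tz":0,"grip":0},{"wx":0,"wy":0,"wz":0,"tx":-1.2,"ty":0.7,"tz":0,"grip":0},{"wx":0,"wy":0,"wz":0,"tx":-1.9,"ty":1.1,"tz":0,"grip":0},{"wx":0,"wy":0,"wz":0,"tx":-2.5,"ty":1.6,"tz":0,"grip":0},{"wx":0,"wy":0,"wz":0,"tx":-3.0,"ty":2.0,"tz":0,"grip":0},{"wx":0,"wy":0,"wz":0,"tx":-3.5,"ty":2.4,"tz":0,"grip":0},{"wx":0,"wy":0,"wz":0,"tx":-3.9,"ty":2.7,"tz":0,"grip":0},{"wx":0,"wy":0,"wz":0,"tx":-4.2,"ty":3.0,"tz":0,"grip":0},{"wx":0,"wy":0,"wz":0,"tx":-4.4,"ty":3.2,"tz":0,"grip":0},{"wx":0,"wy":0,"wz":0,"tx":-4.45,"ty":3.3,"tz":0,"grip":0}]'
python3 - <<'E'
from h import *
a,d=optics.camera("scene"); b,e=optics.camera("top"); print(carousel("top",b,e,(586.7,67.4)))
cv2.imwrite("pics/c2.png",cv2.resize(np.hstack([b[145:285,215:335],a[160:300,225:345]]),None,fx=3.3,fy=3.3,interpolation=cv2.INTER_CUBIC))
E
```

```text
t: 6.85
position: [485.9, -39.4, 86.9]
ee_rot: [-3.138, 0.002, 1.573]
ft_force: [-0.9, 0.8, -0.9]
finger_gap: -0.002
(array([588.0630845 ,  68.46048548]), np.float64(141.03669123619574), np.float64(-3.6206103629940953), 11)
```

View pics/c2.png

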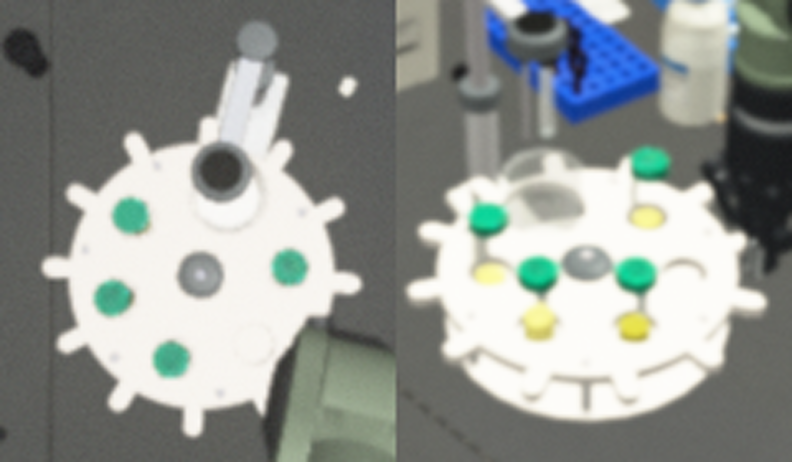

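Beaker is nearly under the head; about 3° remain. Finish the push, back off mid-gap, rise, and re-measure.

```bash
python3 -m inch '[{"wx":0,"wy":0,"wz":0,"tx":-0.15,"ty":0.2,"tz":0,"grip":0},{"wx":0,"wy":0,"wz":0,"tx":-0.3,"ty":0.35,"tz":0,"grip":0},{"wx":0,"wy":0,"wz":0,"tx":-0.4,"ty":0.5,"tz":0,"grip":0},{"wx":0,"wy":0,"wz":0,"tx":-0.5,"ty":0.6,"tz":0,"grip":0},{"wx":0,"wy":0,"wz":0,"tx":-0.5,"ty":0.6,"tz":0,"grip":0},{"wx":0,"wy":0,"wz":0,"tx":0,"ty":0,"tz":0,"grip":0},{"wx":0,"wy":0,"wz":0,"tx":0.5,"ty":-0.6,"tz":0,"grip":0},{"wx":0,"wy":0,"wz":0,"tx":0.4,"ty":-0.6,"tz":-2,"grip":0},{"wx":0,"wy":0,"wz":0,"tx":0.4,"ty":-0.6,"tz":-5,"grip":0},{"wx":0,"wy":0,"wz":0,"tx":0.4,"ty":-0.6,"tz":-9,"grip":0}]'
python3 -m inch '[{"wx":0,"wy":0,"wz":0,"tx":0,"ty":-2,"tz":-4,"grip":0},{"wx":0,"wy":0,"wz":0,"tx":-3,"ty":-5,"tz":-8,"grip":0},{"wx":0,"wy":0,"wz":0,"tx":-7,"ty":-6,"tz":-12,"grip":0},{"wx":0,"wy":0,"wz":0,"tx":-11,"ty":-6,"tz":-16,"grip":0},{"wx":0,"wy":0,"wz":0,"tx":-15,"ty":-6,"tz":-17,"grip":0},{"wx":0,"wy":0,"wz":0,"tx":-18,"ty":-6,"tz":-17,"grip":0}]'
cat > m.py <<'E'
from h import *
a,d=optics.camera("scene"); b,e=optics.camera("top"); np.savez("v1.npz",a=a,d=d,b=b,e=e)
for n,i,k in(("top",b,e),("scene",a,d)): print(n,carousel(n,i,k,(586.7,67.4)))
print(pad(b))
cv2.imwrite("pics/c3.png",cv2.resize(np.hstack([b[150:260,220:330],a[160:270,225:335]]),None,fx=3.6,fy=3.6,interpolation=cv2.INTER_CUBIC))
E
python3 m.py
```

```text
t: 7.95
position: [478.0, -34.3, 176.6]
ee_rot: [-3.134, 0.002, 1.574]
ft_force: [1.3, 0.8, -0.4]
finger_gap: -0.0
t: 8.55
position: [420.1, -216.0, 350.6]
ee_rot: [-3.139, 0.005, 1.574]
ft_force: [1.1, 0.2, -0.2]
finger_gap: -0.004
top (array([587.30261674,  67.71740301]), np.float64(141.35184850996478), np.float64(-0.4260756176838284), 13)
scene (array([582.67962694,  70.42437479]), np.float64(141.445673952824), np.float64(-0.42728846156611766), 12)
(array([666.49595776,  45.5582845 , 283.        ]), array([ 11,  11,  12,  11, 102], dtype=int32))
```

View pics/c3.png

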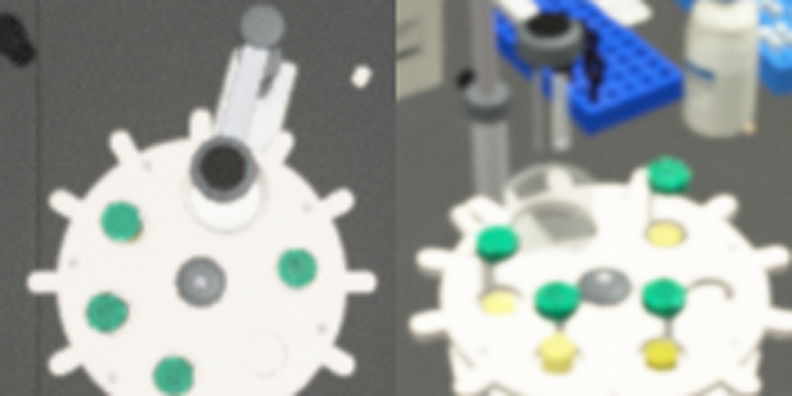

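The beaker stands under the head, with its near wall at crop (228,232) in the top view and its side walls at cols 504 and 598 in the scene view. I'll check the beaker itself against the pad, then work out the move.

Run:
```python
from h import *
c=np.array([587.,67.5]); s=np.radians(-15.5); st=c+82*np.array([np.cos(s),np.sin(s)]); print("station",st)
w=plane("top",[[220+228/3.6,150+232/3.6]],122)[0,:2]; print("near wall",w,"to station",np.hypot(*(w-st)))
C,f,R,t=cam("scene")
def pr(p):
    q=R@p+t; x=q[:2]/q[2]; return x*(1+C['k1']*(x@x))*f+[C['cx'],C['cy']]
k=np.linspace(0,2*np.pi,60)
for z in(35,122):
    u=np.array([pr(np.r_[st+36.5*np.array([np.cos(x),np.sin(x)]),z]) for x in k]); print(z,"crop cols",(u[:,0].min()-225)*3.6+396,(u[:,0].max()-225)*3.6+396,"rows",(u[:,1].min()-160)*3.6,(u[:,1].max()-160)*3.6)
from bench import robot
r=robot.sense(); yaw=r['ee_rot'][2]; d=np.r_[ (st+[666.2,45.2])/2,0][:2]-r['position'][:2]
print(d, "tx,ty",d@[np.cos(yaw),np.sin(yaw)]/10,d@[np.sin(yaw),-np.cos(yaw)]/10, r['position'],yaw)
```

```text
station [666.01769716  45.58645316]
near wall [627.24910619  41.98412956] to station 38.93559273298185
35 crop cols 508.333906541485 596.0986154588574 rows 242.8047063870039 302.25821894206445
122 crop cols 504.89603464800064 596.3579397091385 rows 162.61351461393267 220.84930897581322
[246.18120678 263.39926605] tx,ty 26.401145494417886 24.55245641207646 [ 419.9276418  -218.00603947  348.24220149] 1.5683062662165548
```

The beaker agrees with the station to about 3 mm. The carousel angle of −15.4° matches the station's −15.5°. Next I'll move over the pad at height.

```bash
python3 -m inch '[{"wx":0,"wy":0,"wz":0,"tx":2,"ty":2,"tz":0,"grip":0},{"wx":0,"wy":0,"wz":0,"tx":5,"ty":5,"tz":0,"grip":0},{"wx":0,"wy":0,"wz":0,"tx":8,"ty":8,"tz":0,"grip":0},{"wx":0,"wy":0,"wz":0,"tx":11.5,"ty":11,"tz":0,"grip":0},{"wx":0,"wy":0,"wz":0,"tx":15,"ty":14,"tz":0,"grip":0},{"wx":0,"wy":0,"wz":0,"tx":18.5,"ty":17,"tz":0,"grip":0},{"wx":0,"wy":0,"wz":0,"tx":22,"ty":20,"tz":0,"grip":0},{"wx":0,"wy":0,"wz":0,"tx":25,"ty":23,"tz":0,"grip":0},{"wx":0,"wy":0,"wz":0,"tx":26.3,"ty":24.5,"tz":0,"grip":0},{"wx":0,"wy":0,"wz":0,"tx":26.4,"ty":24.6,"tz":0,"grip":0}]'
```

```text
t: 9.65
position: [666.8, 48.9, 343.7]
ee_rot: [-3.134, 0.004, 1.573]
ft_force: [-1.0, 0.8, -0.5]
finger_gap: -0.001
```

```bash
python3 -m inch '[{"wx":0,"wy":0,"wz":0,"tx":-0.3,"ty":-0.1,"tz":0.8,"grip":0},{"wx":0,"wy":0,"wz":0,"tx":-0.3,"ty":-0.1,"tz":1.6,"grip":0},{"wx":0,"wy":0,"wz":0,"tx":-0.3,"ty":-0.1,"tz":2.4,"grip":0},{"wx":0,"wy":0,"wz":0,"tx":-0.3,"ty":-0.1,"tz":3,"grip":0},{"wx":0,"wy":0,"wz":0,"tx":-0.3,"ty":-0.1,"tz":3.4,"grip":0},{"wx":0,"wy":0,"wz":0,"tx":-0.3,"ty":-0.1,"tz":3.4,"grip":0}]'
```

```text
t: 10.25
position: [665.0, 45.3, 309.1]
ee_rot: [-3.133, 0.004, 1.572]
ft_force: [0.7, -0.6, -0.1]
finger_gap: -0.002
```

```bash
python3 -m inch '[{"wx":0,"wy":0,"wz":0,"tx":0,"ty":0,"tz":0.4,"grip":0},{"wx":0,"wy":0,"wz":0,"tx":0,"ty":0,"tz":0.8,"grip":0},{"wx":0,"wy":0,"wz":0,"tx":0,"ty":0,"tz":1.2,"grip":0},{"wx":0,"wy":0,"wz":0,"tx":0,"ty":0,"tz":1.6,"grip":0},{"wx":0,"wy":0,"wz":0,"tx":0,"ty":0,"tz":2,"grip":0},{"wx":0,"wy":0,"wz":0,"tx":0,"ty":0,"tz":2.4,"grip":0},{"wx":0,"wy":0,"wz":0,"tx":0,"ty":0,"tz":2.8,"grip":0},{"wx":0,"wy":0,"wz":0,"tx":0,"ty":0,"tz":3.2,"grip":0},{"wx":0,"wy":0,"wz":0,"tx":0,"ty":0,"tz":3.6,"grip":0},{"wx":0,"wy":0,"wz":0,"tx":0,"ty":0,"tz":4,"grip":0}]'
```

```text
t: 11.25
position: [665.2, 45.1, 269.9]
ee_rot: [-3.135, 0.004, 1.572]
ft_force: [-1.3, 0.6, 4.1]
finger_gap: -0.005
```

```bash
python3 -m inch '[{"wx":0,"wy":0,"wz":0,"tx":0,"ty":0,"tz":0.6,"grip":0},{"wx":0,"wy":0,"wz":0,"tx":0,"ty":0,"tz":1.2,"grip":0},{"wx":0,"wy":0,"wz":0,"tx":0,"ty":0,"tz":1.8,"grip":0},{"wx":0,"wy":0,"wz":0,"tx":0,"ty":0,"tz":2.4,"grip":0},{"wx":0,"wy":0,"wz":0,"tx":0,"ty":0,"tz":3,"grip":0},{"wx":0,"wy":0,"wz":0,"tx":0,"ty":0,"tz":3.6,"grip":0},{"wx":0,"wy":0,"wz":0,"tx":0,"ty":0,"tz":4.2,"grip":0},{"wx":0,"wy":0,"wz":0,"tx":0,"ty":0,"tz":4.8,"grip":0},{"wx":0,"wy":0,"wz":0,"tx":0,"ty":0,"tz":5.4,"grip":0},{"wx":0,"wy":0,"wz":0,"tx":0,"ty":0,"tz":6,"grip":0}]'
```

```text
t: 12.25
position: [665.2, 45.1, 210.6]
ee_rot: [-3.136, 0.004, 1.572]
ft_force: [-1.0, -0.4, 5.2]
finger_gap: -0.0
```

```bash
python3 -m inch '[{"wx":0,"wy":0,"wz":0,"tx":0,"ty":0,"tz":0.4,"grip":0},{"wx":0,"wy":0,"wz":0,"tx":0,"ty":0,"tz":0.8,"grip":0},{"wx":0,"wy":0,"wz":0,"tx":0,"ty":0,"tz":1.1,"grip":0},{"wx":0,"wy":0,"wz":0,"tx":0,"ty":0,"tz":1.3,"grip":0},{"wx":0,"wy":0,"wz":0,"tx":0,"ty":0,"tz":1.4,"grip":0},{"wx":0,"wy":0,"wz":0,"tx":0,"ty":0,"tz":1.4,"grip":0},{"wx":0,"wy":0,"wz":0,"tx":0,"ty":0,"tz":1.4,"grip":0}]'
```

```text
t: 12.95
position: [665.2, 45.1, 197.1]
ee_rot: [-3.137, 0.004, 1.572]
ft_force: [-1.5, -0.5, 6.2]
finger_gap: -0.0
```

```bash
python3 -m inch '[{"wx":0,"wy":0,"wz":0,"tx":0,"ty":0,"tz":0.1,"grip":0},{"wx":0,"wy":0,"wz":0,"tx":0,"ty":0,"tz":0.2,"grip":0},{"wx":0,"wy":0,"wz":0,"tx":0,"ty":0,"tz":0.2,"grip":0}]'
```

```text
t: 13.25
position: [665.3, 45.1, 197.0]
ee_rot: [-3.138, 0.004, 1.572]
ft_force: [-5.3, 0.7, 13.1]
finger_gap: -0.001
```

The force rose to 13 N without further motion, so the head is at its stop. I'll retreat straight up, move aside and verify.

```bash
python3 -m inch '[{"wx":0,"wy":0,"wz":0,"tx":0,"ty":0,"tz":-0.3,"grip":0},{"wx":0,"wy":0,"wz":0,"tx":0,"ty":0,"tz":-2,"grip":0},{"wx":0,"wy":0,"wz":0,"tx":0,"ty":0,"tz":-5,"grip":0},{"wx":0,"wy":0,"wz":0,"tx":0,"ty":0,"tz":-8,"grip":0},{"wx":0,"wy":0,"wz":0,"tx":0,"ty":0,"tz":-12,"grip":0},{"wx":0,"wy":0,"wz":0,"tx":0,"ty":0,"tz":-14,"grip":0},{"wx":0,"wy":0,"wz":0,"tx":0,"ty":-3,"tz":-15,"grip":0},{"wx":0,"wy":0,"wz":0,"tx":-4,"ty":-6,"tz":-15,"grip":0},{"wx":0,"wy":0,"wz":0,"tx":-8,"ty":-9,"tz":-15,"grip":0},{"wx":0,"wy":0,"wz":0,"tx":-12,"ty":-12,"tz":-15,"grip":0}]'
python3 -m inch '[{"wx":0,"wy":0,"wz":0,"tx":-3,"ty":-3,"tz":0,"grip":0},{"wx":0,"wy":0,"wz":0,"tx":-7,"ty":-7,"tz":0,"grip":0},{"wx":0,"wy":0,"wz":0,"tx":-11,"ty":-11,"tz":0,"grip":0},{"wx":0,"wy":0,"wz":0,"tx":-14,"ty":-13,"tz":0,"grip":0},{"wx":0,"wy":0,"wz":0,"tx":-16,"ty":-13,"tz":0,"grip":0},{"wx":0,"wy":0,"wz":0,"tx":-16,"ty":-13,"tz":0,"grip":0}]'
sed -i 's/v1.npz/v2.npz/;s/c3.png/c4.png/;s/pad(b)/pad(b,178)/' m.py; python3 m.py
python3 - <<'E'
from h import *
z=np.load("v2.npz");P=cloud("top",z['e']); rel=P[...,:2]-[666,45.5]; r=np.hypot(rel[...,0],rel[...,1])
m=(r<18)&(P[...,2]>140); print("pad height",np.median(P[m][:,2]),m.sum())
E
```

```text
t: 14.25
position: [544.7, -75.2, 347.3]
ee_rot: [-3.138, 0.004, 1.574]
ft_force: [0.8, -0.2, 0.1]
finger_gap: -0.0
t: 14.85
position: [414.5, -238.0, 348.1]
ee_rot: [-3.138, 0.005, 1.569]
ft_force: [0.1, 0.8, -0.7]
finger_gap: -0.004
top (array([587.24169193,  67.74162089]), np.float64(141.31807325106962), np.float64(-0.4039203226561088), 13)
scene (array([583.96457059,  70.04125598]), np.float64(141.74350428197613), np.float64(-0.42162244804591154), 12)
(array([666.65710528,  45.74868268, 178.        ]), array([12, 15, 11, 10, 79], dtype=int32))
pad height 178.18594715902458 115
```

View pics/c4.png

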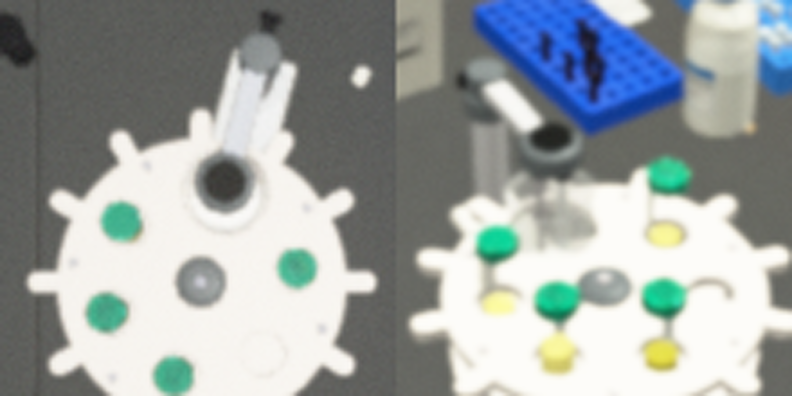

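The head is down (pad at crop (225,183), z = 178), centred over the beaker, and the tubes are in their seats and upright. I'm handing in.

```bash
python3 -c "
from bench import workorder
print(workorder.sign_off())"
```

```text
the job is handed in; nothing more can be done
None
```

The electrode is parked and the job is handed in. No verdict was reported.

With a shut fingertip in the gap beside the empty seat, I pushed a rim lobe about 105° counterclockwise. I then backed off, checked that the carousel was at rest, and pushed the probe head straight down to its stop.

**Last checks**
- **Carousel:** it stood at −15.4° against the station's −15.5°, unchanged before and after the press.
- **Probe head:** the pad measured z = 178 mm, its stop height. The force rose from about 6 to 13 N there without further motion.
- **Beaker:** before the press, its near wall in the top view and its outline in the scene view matched a centred beaker to about 3 mm. I did not re-measure it numerically afterwards, but the last picture shows it still centred under the head.
- **Tubes:** all four are upright in their seats in the last picture.
- **Bystanders:** the wash bottle looks unmoved in the pictures. The timer is outside the last crop, but the arm never went near it.
- **Robot:** the arm is clear of everything.

**Disagreement:** the scene camera put the carousel's axis about 4 mm from where the top camera did. That is slightly beyond the stated calibration accuracy of about 2 mm. I relied on the top view, which was consistent with the given 82 mm station radius.

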